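# Close and pin a finds transit case

## Task

Get the grey transit case ready to travel: slide its translucent cover fully shut against the black end frame by its blue pull bar, and only then push both orange rivet pins down flush with their white collars, so that they lock the cover. Leave the things lying round it as they are.

Things in the scene. Friction and masses are not known exactly. Their poses are not given: they have to be found in the camera images.
- case: Grey plastic transit case, fixed to the bench, 140 mm (its x) by 200 mm (its y). Origin: centre of its underside, on the bench; z up. Its y axis is the cover's track and points away from the robot: the black end frame with both rivets is the end nearest the robot, at -y (a bridge from y = -100 to -64 mm, its top 86 mm above the bench); a flat deck is at the +y end. Elsewhere the top is 77 mm high (cover) to 81 mm (side rails).
- cover (a joint): Travel of the translucent cover along the case's y axis, m: 0 = fully shut against the end frame, grows to 0.074 as it opens toward the case's +y. Starts 35 to 70 mm open. It slides with about 2.5 N and stays where it is left. Its drilled metal front edge runs under the end frame and lines up with the rivets only when it is shut (within about 2 mm); a pin pressed earlier lands on the cover or bars its way.
- cover_grip (a point): Centre of the blue pull bar on the cover: 80 mm along the case's x, 13 mm thick along the case's y, 18 mm tall (its top 9 mm above this point; the cover sheet 21 mm below this point). Same axes as the case. It can be gripped across its thickness from above, or pushed toward the end frame from its +y side. With the cover shut it stands 4 mm to the +y side of the case's origin, 68 mm short of the end frame's edge.
- pin_left (a joint): Travel of the centre pin of the rivet at the case's -x side (at the left, seen from the robot), m: 0 = raised, 0.014 = fully down, flush. It starts at 0 to 0.0015, takes a push of about 6 N, slides as it is pushed, and stays where it is left.
- pin_right (a joint): The same for the rivet at the case's +x side (at the right, seen from the robot).
- pin_left_top (a point): Centre of the upper face of the left rivet's orange pin head (19 mm across). Raised it stands 14 mm above its collar, about 105 mm above the bench; it goes straight down. The white collar round it is 33 mm across. The pin lies 38 mm to the -x side of the case's origin and 80 mm to its -y side.
- pin_right_top (a point): The same for the right rivet, 38 mm to the +x side of the case's origin and 80 mm to its -y side.
- rivet_left_seat (a point): Centre of the upper rim of the left rivet's white collar, 90 mm above the bench: the level with which the pin's upper face is flush when it is home (at the very bottom it is 0.5 mm above this).
- rivet_right_seat (a point): The same for the right rivet.
- dropper_bottle: Brown dropper bottle, 34 mm across, 102 mm tall; bystander. Origin under its centre.
- tape_roll: Roll of beige tape lying flat, 97 mm across, 25 mm tall; bystander. Origin under its centre.
- scissors: Scissors with black handles lying flat, 206 mm long; bystander. Origin under their middle.

How it is judged:
On the way:
1. the cover is fully shut against the end frame (within 3 mm) while both pins still stand raised (pushed in by less than 4 mm) (value of joint cover below 0.003 m and value of joint each of pin_left, pin_right below 0.004 m), for 0.2 s.
At the end, for the whole second after the job is handed in: The cover is shut against the end frame within 3 mm and both pins are down within 2 mm of the bottom of their travel, flush with their collars (value of joint cover below 0.003 m and value of joint each of pin_left, pin_right above 0.012 m); the robot touches nothing.
It fails at once if a bystander is shoved more than 30 mm (distance of any of dropper_bottle, tape_roll, scissors from where it was at the start of the episode above 0.03 m).
It fails at once if the dropper bottle is knocked over (angle between dropper_bottle's own z axis and vertical above 0.5 rad).
It also fails if it takes over 40 s, if anything falls off the work surface, if the arm or the gripper's body presses on something with over 40 N, if the wrist force passes 120 N, or if a joint passes its speed limit or range.

## Robot

A 6-joint arm with a two-finger parallel gripper is mounted at the origin on a cart in front of the work surface, level with it; the furniture and walls round the work are solid. World frame = base frame: x ahead of the robot, y to its left, z up, the work surface at z = 0. Lengths are in m, angles in rad, forces in N, time in s.
With the tool pointing down it reaches from about 0.375 to 0.975 m from the base axis. Payload 3.8 kg.
Tool frame: the origin (TCP) lies midway between the tips of the shut fingers; the grasp point (between the pads) lies 19 mm behind it; z points along the fingers, y is the line along which they close (so a half turn about z gives the same grasp; the last joint's range is limited). The gripper opens to 85 mm and grips with 20 to 120 N. Pads are 22 mm wide; open, the fingers measure 114 mm over their backs; the gripper's body (76 mm by 85 mm) begins 54 mm behind the grasp point. The pads swing forward as they close: fully open they stand 13 mm farther back than shut.
Start: joints at [1.171, 0.264, 1.604, -0, 1.274, -0.037], TCP at [0.24, 0.631, 0.231] pointing down, gripper open.
Joint ranges: [-2.63, 2.63], [-0.94, 2.18], [0.31, 2.57], [-1.31, 4.45], [0, 2.66], [-2.55, 2.55]. Speed limits (rad/s): [2.57, 2.57, 3.14, 3.14, 3.14, 3.14].

## Interface

Orientations are given as a unit quaternion [w, x, y, z].
In Python, from workcell import monitor, eyes, order gives the robot as it stands.
- The arm moves only by the tool carry_out, never from a script. Its arguments are lists of equal length, an entry for each row: "translation": the shift along the tool's x, y, z in mm, a list of three; "turn": the turn, a rotation vector about the tool's x, y, z in rad, a list of three. In form: {"translation": [[tx, ty, tz], ...], "turn": [[ax, ay, az], ...]}. A call has 1 to 10 rows; each row shifts and turns the commanded pose from where the row before left it, along the tool's axes as they then stand; what a row does not reach is not made up. A row lasts 1/12 s, in which the tool goes at most 41.7 mm and 7.16 degrees, less where a joint would pass 70% of its speed; a pose out of reach is approached as far as the arm can. A call with a gripper value outside its range is refused whole. "claw" is the closure in counts, from 0 (fully open) to 255 (shut), set as the call begins (left out, the last holds). The fingers move at their own pace and stop on an object; "squeeze" is the grip in N (left out, the last holds). Time passes only in rows, so rows that do not move let the fingers close. It gives the time, the measured TCP pose, the force, the opening and the grip force at its end, in the units of the state.
- monitor.observe(): the state, without advancing time (a new reading comes with each control period).
- eyes.read_camera(name): name is "scene" or "side" or "wrist"; returns (picture, depth): 384x512x3 uint8, blue, green, red; 384x512 float32, m along the optical axis (not along the pixel's ray), 0 where there is no reading.
- eyes.camera_info(name): a dict with "camera_matrix" (3x3 intrinsics, pixels), "R" (3x3) and "t" (3): a world point X has camera coordinates R X + t; the wrist camera has in their place "mount" (4x4, takes a point from camera to tool coordinates, whose origin is the TCP and whose axes are the flange's). Camera axes: x right, y down, z forward; pixel columns grow to the right and rows downward; lengths in m; the calibration is good to about 2 mm. A picture is of the moment at which its call begins: read the wrist's pose just before it. camera_info takes no time and is no camera call.
- order.sign_off(): hands the job in; it is judged then, once.
The state is a dict: "time": time; "joint_positions": joint angles; "qd": joint speeds; "tau": joint torques, N m; "position": TCP position; "orientation": TCP orientation; "wrist_force": force on the tool from outside, world axes, zero at the start; "ft_torque": the same for the moment, N m; "width": finger opening in m; "finger_force": force on a finger pad.
Only numpy, scipy, OpenCV 4.12 (cv2) and the standard library are available. Lean on these libraries where they do the work, as an engineer would, in place of code of your own. Each camera call takes 0.05 s, during which the arm holds its last target. There are 200 camera calls.

## Working session

There is one attempt and no reset: what is moved stays moved. The work goes in short steps, Python scripts to look and compute and a tool call to move; the robot and the scene stay as the last step left them, time stands still between calls to the robot, and variables do not carry over. Pictures are saved under pics/ and viewed, at most 10 in all, crops included, and the job is handed in when it is done.

Besides the shell and the picture viewer there is one more tool, called after "Request:" as name(argument=value, ...) on one line, values as JSON. carry_out: Moves the arm, as the interface text tells. Its arguments: {"type":"object","properties":{"translation":{"type":"array","items":{"type":"array","items":{"type":"number"}}},"turn":{"type":"array","items":{"type":"array","items":{"type":"number"}}},"claw":{"type":"number"},"squeeze":{"type":"number"}},"required":["translation","turn"]}

```bash
mkdir -p pics; cat > h.py <<'E'
import numpy as np, cv2
from scipy.spatial.transform import Rotation as Rn
from workcell import monitor, eyes, order
def cam(name):
    s=monitor.observe(); p,d=eyes.read_camera(name); i=eyes.camera_info(name)
    K=np.array(i["camera_matrix"])
    if name=="wrist":
        M=np.array(i["mount"]); q=s["orientation"]; T=np.eye(4)
        T[:3,:3]=Rn.from_quat([q[1],q[2],q[3],q[0]]).as_matrix(); T[:3,3]=s["position"]
        C=T@M
    else:
        R=np.array(i["R"]); C=np.eye(4); C[:3,:3]=R.T; C[:3,3]=-R.T@np.array(i["t"])
    return p,d,K,C
def cloud(d,K,C):
    v,u=np.indices(d.shape)
    P=np.stack([(u-K[0,2])/K[0,0]*d,(v-K[1,2])/K[1,1]*d,d],-1)
    return P@C[:3,:3].T+C[:3,3]
def blobs(p,P,d,lo,hi,amin=15):
    m=cv2.inRange(cv2.cvtColor(p,cv2.COLOR_BGR2HSV),lo,hi)
    n,l,st,c=cv2.connectedComponentsWithStats(m)
    for k in range(1,n):
        if st[k,4]>=amin:
            q=P[(l==k)&(d>0)]
            print("px",c[k].round(0),"area",st[k,4],"med",np.median(q,0).round(4),"lo",np.percentile(q,2,0).round(4),"hi",np.percentile(q,98,0).round(4))
ORANGE=((4,150,120),(16,255,255)); BLUE=((100,130,60),(125,255,255))
E
python3 - <<'E'
from h import *
print(monitor.observe())
o=[]
for n in("scene","side"):
    p,d,K,C=cam(n); P=cloud(d,K,C); o.append(p); print(n,C[:3,3].round(2))
    blobs(p,P,d,*ORANGE); print("blue"); blobs(p,P,d,*BLUE)
cv2.imwrite("pics/a.png",cv2.resize(np.vstack(o),(400*1,600)) if 0 else cv2.resize(np.hstack(o),(800,300)))
cv2.imwrite("pics/b.png",o[0])
E
```

```text
{'time': 0.0, 'joint_positions': array([ 1.17106974e+00,  2.64753060e-01,  1.60535325e+00, -3.90274058e-05,
        1.27370647e+00, -3.68942016e-02]), 'qd': array([ 0.00025984,  0.0019863 , -0.00283233,  0.00069424, -0.00069957,
       -0.00017211]), 'tau': array([ 7.59643876e-05, -5.15105617e+01, -3.67312074e+01,  2.71631834e-04,
        1.29949237e-02, -2.22421484e-06]), 'position': array([0.23930213, 0.63038405, 0.2299733 ]), 'orientation': array([-2.22208066e-04,  1.80416957e-01,  9.83589594e-01, -1.08775483e-03]), 'wrist_force': array([-0.70316284,  0.06398252, -0.22244846]), 'ft_torque': array([-0.02472221, -0.03021102, -0.01245669]), 'finger_force': 0.0, 'width': 0.0855121285550471}
scene [ 0.12 -0.71  0.62]
px [297. 227.] area 62 med [ 0.4887 -0.262   0.1033] lo [ 0.4811 -0.2686  0.0152] hi [ 0.5503 -0.1748  0.1053]
px [272. 243.] area 68 med [ 0.4143 -0.2782  0.103 ] lo [ 0.4069 -0.2859  0.0289] hi [ 0.4571 -0.2074  0.1054]
blue
px [187. 258.] area 111 med [ 0.2663 -0.1529  0.0123] lo [ 0.2444 -0.1576  0.0048] hi [ 0.2856 -0.1447  0.0169]
px [337. 280.] area 453 med [ 0.476  -0.4147  0.0966] lo [ 0.4415 -0.425   0.0782] hi [ 0.5202 -0.4037  0.1077]
px [294. 372.] area 79 med [ 0.3192 -0.5051  0.0599] lo [ 0.3125 -0.5117  0.0566] hi [ 0.3261 -0.4974  0.0618]
side [0.35 0.66 0.56]
px [180. 308.] area 37 med [0.5415 0.2515 0.0591] lo [0.5335 0.237  0.0571] hi [0.5596 0.2562 0.0606]
blue
px [323. 113.] area 131 med [ 0.3081 -0.9238  0.0371] lo [ 0.2873 -0.9382  0.0072] hi [ 0.329  -0.9139  0.0847]
px [267. 143.] area 183 med [ 0.4879 -0.4064  0.0981] lo [ 4.497e-01 -6.703e-01  1.000e-04] hi [ 0.5545 -0.3956  0.1079]
px [139. 373.] area 22 med [0.5513 0.3884 0.0792] lo [0.5485 0.3813 0.0772] hi [0.5545 0.3942 0.0817]
```

View pics/b.png

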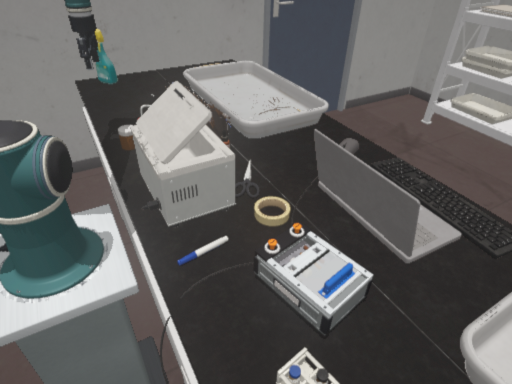

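View pics/a.png

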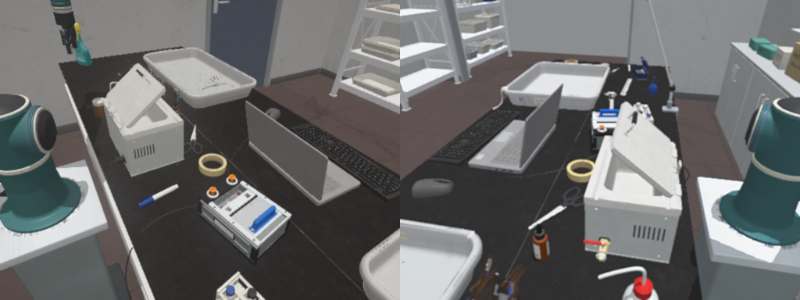

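The scene view shows the pins at (297,227) and (272,243) and the blue bar at (337,280). A white box with its lid open stands between the arm and the case. I'll measure the obstacles on the way before moving.

```bash
python3 - <<'E'
from h import *
H=np.full((12,16),-1.)
for n in("scene","side"):
    p,d,K,C=cam(n); P=cloud(d,K,C)[d>0]
    m=(P[:,0]>.15)&(P[:,0]<.95)&(P[:,1]>-.6)&(P[:,1]<.6)&(P[:,2]<.6)
    q=P[m]; i=((q[:,1]+.6)/.1).astype(int); j=((q[:,0]-.15)/.05).astype(int)
    np.maximum.at(H,(i,j),q[:,2])
print("rows y -.55.. ; cols x .175..."); print((H*1000).round().astype(int))
s=monitor.observe(); q=s["orientation"]
print(Rn.from_quat([q[1],q[2],q[3],q[0]]).as_matrix().round(3))
E
```

```text
rows y -.55.. ; cols x .175...
[[    4     4     4    63    63     4     3     3    82    88    87    87
     87    86    87    87]
 [    3     4    39    63    48   108   109   108    84     4   205    95
     21    21    21    27]
 [    3     4     3     4    83    84   107   107    73     4   207    91
     23    24    22    26]
 [    3    13    25    26    92   106   106    92     4     4   207   102
     23    24    23    26]
 [    3    16    18    18    17     3    27    26    27     5   206   115
     24    25    22    27]
 [    3    70   222   261   296   293    27    27    27     6   206   141
     24    23    22    24]
 [    2    72   224   262   311   295    12    12    12     3     3     3
      3     4    18    37]
 [    3     4   224   262   310   297     3     3     9     7     3     3
      3     3     4    31]
 [    3     3   223   262   298   295   177   102   100     3   100    86
     86    86    86    86]
 [    2     3   109   179   174     3     4    89   108   100    94    25
     20    21    21    16]
 [    2    69    73 -1000 -1000 -1000 -1000    92   108    98    86    19
     18    20    21    20]
 [    2   449   447 -1000 -1000 -1000 -1000 -1000    72    86    85    18
     18    19    19    20]]
[[-0.935  0.355 -0.001]
 [ 0.355  0.935 -0.001]
 [ 0.    -0.001 -1.   ]]
```

Request:
carry_out(translation=[[-32,-12,-17],[-32,-12,-17],[-32,-12,-17],[-32,-12,-17],[-32,-12,-17],[-32,-12,-17],[-32,-12,-17],[-32,-12,-17],[-32,-12,-17],[-32,-12,-17]], turn=[[0,0,0],[0,0,0],[0,0,0],[0,0,0],[0,0,0],[0,0,0],[0,0,0],[0,0,0],[0,0,0],[0,0,0]], claw=255)

```text
time: 1.03
position: [0.497, 0.4039, 0.402]
orientation: [-0.0, 0.18, 0.984, -0.0]
wrist_force: [0.7, -0.4, -0.0]
width: 0.0002
finger_force: 0.0
```

Request:
carry_out(translation=[[-19,-36,0],[-19,-36,0],[-19,-36,0],[-19,-36,0],[-19,-36,0],[-19,-36,0],[-19,-36,0],[-19,-36,0],[-19,-36,0],[-19,-36,0]], turn=[[0,0,0],[0,0,0],[0,0,0],[0,0,0],[0,0,0],[0,0,0],[0,0,0],[0,0,0],[0,0,0],[0,0,0]])

```text
time: 1.87
position: [0.5457, -0.0006, 0.4013]
orientation: [0.0, 0.18, 0.984, 0.0]
wrist_force: [0.3, 0.2, 0.3]
width: 0.0002
finger_force: 0.0
```

Request:
carry_out(translation=[[-8,-39,8],[-8,-39,8],[-8,-39,8],[-8,-39,8],[-8,-39,8],[-8,-39,8],[-8,-39,8],[-8,-39,8],[-8,-39,8],[0,0,0]], turn=[[0,0,0],[0,0,0],[0,0,0],[0,0,0],[0,0,0],[0,0,0],[0,0,0],[0,0,0],[0,0,0],[0,0,0]])

```text
time: 2.7
position: [0.4859, -0.3583, 0.3262]
orientation: [-0.002, 0.183, 0.983, -0.001]
wrist_force: [-0.5, 0.3, -0.7]
width: 0.0004
finger_force: 0.0
```

Request:
carry_out(translation=[[0,0,0],[0,0,0],[0,0,0],[0,0,0],[0,0,0],[0,0,0],[0,0,0],[0,0,0],[0,0,0],[0,0,0]], turn=[[0,0,0.11],[0,0,0.11],[0,0,0.11],[0,0,0.11],[0,0,0.11],[0,0,0.11],[0,0,0.11],[0,0,0.11],[0,0,0.11],[0,0,0]])

```text
time: 3.53
position: [0.4888, -0.3519, 0.3291]
orientation: [-0.0, 0.627, 0.779, 0.0]
wrist_force: [0.1, 0.1, -0.4]
width: 0.0006
finger_force: 0.0
```

```bash
cat > look.py <<'E'
import sys
from h import *
p,d,K,C=cam("wrist"); P=cloud(d,K,C); cv2.imwrite("pics/"+sys.argv[1]+".png",p)
blobs(p,P,d,*ORANGE); print("blue"); blobs(p,P,d,*BLUE,60)
s=monitor.observe(); print(s["time"],s["position"].round(4),s["joint_positions"].round(2))
q=s["orientation"]; print(Rn.from_quat([q[1],q[2],q[3],q[0]]).as_matrix().round(3))
E
python3 look.py w1
```

```text
px [217.  73.] area 31 med [ 0.4241 -0.2725  0.1038] lo [ 0.4136 -0.2857  0.0864] hi [ 0.4277 -0.2683  0.1056]
blue
px [248. 194.] area 1083 med [ 0.4858 -0.4069  0.1013] lo [ 0.4461 -0.4182  0.0791] hi [ 0.5239 -0.3952  0.1082]
px [124. 225.] area 101 med [ 0.3254 -0.5015  0.0612] lo [ 0.3164 -0.5103  0.0589] hi [ 0.3328 -0.4943  0.0627]
3.5833 [ 0.4888 -0.3519  0.3292] [-0.67  0.08  1.64  0.    1.42 -0.89]
[[-0.219  0.976 -0.   ]
 [ 0.976  0.219  0.   ]
 [ 0.    -0.    -1.   ]]
```

View pics/w1.png

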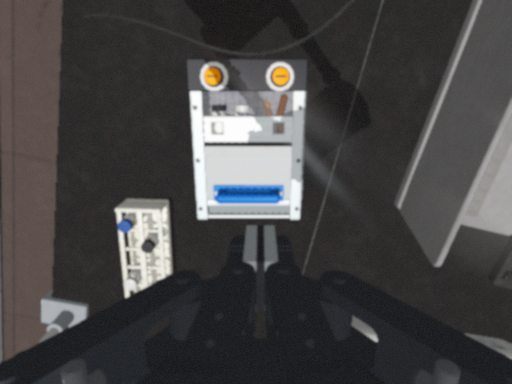

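The wrist view shows the case upright and aligned with the tool: pins at (213,76) and (280,75), bar at (248,194). The orange mask is too narrow, so I'll widen it and work in case axes.

```bash
sed -i 's/^ORANGE=.*/ORANGE=((5,150,120),(25,255,255)); BLUE=((100,130,60),(125,255,255))/' h.py
cat > meas.py <<'E'
from h import *
def meas(name="wrist"):
    p,d,K,C=cam(name); P=cloud(d,K,C); h=cv2.cvtColor(p,cv2.COLOR_BGR2HSV)
    out=[]
    n,l,st,c=cv2.connectedComponentsWithStats(cv2.inRange(h,*ORANGE))
    for k in range(1,n):
        q=P[(l==k)&(d>0)]
        if st[k,4]<25: continue
        z=np.percentile(q[:,2],85); q=q[abs(q[:,2]-z)<.004]
        print("orange",c[k].round(),st[k,4],"ctr",((q.min(0)+q.max(0))/2).round(4),"mean",q.mean(0).round(4),"ztop",round(z,4))
        out.append(q.mean(0))
    q=P[(cv2.inRange(h,*BLUE)>0)&(d>0)]; q=q[(q[:,2]>.100)&(q[:,2]<.115)&(abs(q[:,1]+.38)<.1)]
    b=cv2.minAreaRect((q[:,:2]*1000).astype(np.float32)); print("bar",b,np.median(q[:,2]).round(4),len(q))
    if len(out)>1:
        o=sorted(out,key=lambda v:v[0]); R,L=o[0][:2],o[-1][:2]; cx=(R-L)/np.linalg.norm(R-L); cy=np.array([-cx[1],cx[0]])
        bc=np.array(b[0])/1000; M=(R+L)/2
        print("sep",np.linalg.norm(R-L),"cx",cx.round(3),"cy",cy.round(3),"bar along y",(bc-M)@cy-.084,"x",(bc-M)@cx)
        print("shut bar at",(M+.084*cy).round(4))
meas("wrist"); meas("scene"); print(monitor.observe()["time"],monitor.observe()["position"])
E
python3 meas.py
```

```text
orange [213.  76.] 221 ctr [ 0.4192 -0.2782  0.1047] mean [ 0.4194 -0.2782  0.1045] ztop 0.1052
orange [280.  76.] 218 ctr [ 0.4925 -0.2624  0.1044] mean [ 0.4925 -0.2623  0.1046] ztop 0.1055
bar ((485.9583740234375, -409.2950744628906), (77.85087585449219, 9.976930618286133), 12.356319427490234) 0.1064 544
sep 0.07481373166614448 cx [-0.977 -0.212] cy [ 0.212 -0.977] bar along y 0.05826986198457597 x 0.00016007021732527757
shut bar at [ 0.4737 -0.3523]
orange [97. 36.] 58 ctr [0.3315 1.1942 0.2297] mean [0.3249 1.1892 0.2293] ztop 0.2301
orange [297. 227.] 62 ctr [ 0.4886 -0.2602  0.103 ] mean [ 0.4883 -0.2612  0.1035] ztop 0.1045
orange [272. 243.] 66 ctr [ 0.4152 -0.278   0.1033] mean [ 0.4146 -0.278   0.1035] ztop 0.1044
bar ((481.56671142578125, -411.9125061035156), (76.11638641357422, 10.042744636535645), 11.72027587890625) 0.1057 194
sep 1.4595983850828724 cx [-0.112  0.994] cy [-0.994 -0.112] bar along y -0.060391529323756965 x -0.8787695830708577
shut bar at [0.3231 0.4546]
3.6833 [ 0.48879308 -0.35206244  0.3291899 ]
```

Request:
carry_out(translation=[[-32,-6,10],[-32,-6,10],[-32,-6,10],[0,0,33],[0,0,33],[0,0,33],[0,0,33],[0,0,33],[0,0,33],[0,0,0]], turn=[[0,0,0],[0,0,0],[0,0,0],[0,0,0],[0,0,0],[0,0,0],[0,0,0],[0,0,0],[0,0,0],[0,0,0]])

```text
time: 4.52
position: [0.4875, -0.4456, 0.0927]
orientation: [-0.007, 0.625, 0.78, 0.001]
wrist_force: [-1.2, 2.5, -1.5]
width: 0.0
finger_force: 0.0
```

Request:
carry_out(translation=[[0,0,6],[0,0,5],[0,0,0]], turn=[[0,0,0],[0,0,0],[0,0,0]])

```text
time: 4.77
position: [0.4929, -0.4509, 0.0919]
orientation: [0.001, 0.626, 0.78, -0.0]
wrist_force: [-0.1, -0.4, 0.4]
width: -0.0002
finger_force: 0.0
```

Request:
carry_out(translation=[[8,0,0],[8,0,0],[8,0,0],[8,0,0],[8,0,0],[8,0,0],[8,0,0],[8,0,0],[6,0,0],[0,0,0]], turn=[[0,0,0],[0,0,0],[0,0,0],[0,0,0],[0,0,0],[0,0,0],[0,0,0],[0,0,0],[0,0,0],[0,0,0]])

```text
time: 5.6
position: [0.4762, -0.3798, 0.0899]
orientation: [-0.001, 0.626, 0.78, 0.0]
wrist_force: [0.3, -0.1, -0.1]
width: 0.0002
finger_force: 0.0
```

```bash
python3 meas.py | head -4
```

```text
orange [165.   1.] 36 ctr [ 0.4205 -0.2865  0.104 ] mean [ 0.4205 -0.2866  0.104 ] ztop 0.1046
orange [372.   1.] 58 ctr [ 0.4943 -0.2702  0.1046] mean [ 0.4942 -0.2705  0.1043] ztop 0.105
bar ((475.1707763671875, -361.9211730957031), (77.48172760009766, 12.43445110321045), 12.546806335449219) 0.1063 4843
sep 0.07539040113345569 cx [-0.977 -0.214] cy [ 0.214 -0.977] bar along y 0.0012518502869498516 x 0.00043889354551419554
```

Request:
carry_out(translation=[[2,0,0],[2,0,0],[2,0,0],[1,0,0],[0,0,0]], turn=[[0,0,0],[0,0,0],[0,0,0],[0,0,0],[0,0,0]])

```text
time: 6.12
position: [0.4749, -0.3746, 0.0899]
orientation: [-0.0, 0.626, 0.78, -0.0]
wrist_force: [-0.9, -1.7, -1.0]
width: 0.0002
finger_force: 0.7
```

Request:
carry_out(translation=[[1,0,0],[1,0,0],[0,0,0]], turn=[[0,0,0],[0,0,0],[0,0,0]])

```text
time: 6.37
position: [0.4748, -0.3728, 0.0903]
orientation: [-0.0, 0.626, 0.78, -0.0]
wrist_force: [-0.8, -2.5, -0.6]
width: -0.0
finger_force: 1.0
```

Request:
carry_out(translation=[[1,0,0],[1,0,0],[0,0,0]], turn=[[0,0,0],[0,0,0],[0,0,0]])

```text
time: 6.62
position: [0.4744, -0.3708, 0.0904]
orientation: [-0.0, 0.626, 0.78, 0.0]
wrist_force: [-0.7, -2.4, -1.3]
width: 0.0001
finger_force: 1.0
```

Still sliding at about 2.5 N. I'll push on until the force rises.

Request:
carry_out(translation=[[1,0,0],[1,0,0],[0,0,0]], turn=[[0,0,0],[0,0,0],[0,0,0]])

```text
time: 6.87
position: [0.474, -0.3689, 0.0904]
orientation: [0.0, 0.626, 0.78, -0.0]
wrist_force: [-1.5, -3.0, -2.3]
width: 0.0002
finger_force: 1.2
```

Request:
carry_out(translation=[[1,0,0],[1,0,0],[0,0,0]], turn=[[0,0,0],[0,0,0],[0,0,0]])

```text
time: 7.12
position: [0.474, -0.3689, 0.0904]
orientation: [0.002, 0.626, 0.78, -0.001]
wrist_force: [0.4, -8.0, -4.8]
width: 0.0001
finger_force: 4.1
```

Request:
carry_out(translation=[[1,0,0],[1,0,0],[0,0,0],[0,0,0]], turn=[[0,0,0],[0,0,0],[0,0,0],[0,0,0]])

```text
time: 7.45
position: [0.474, -0.3688, 0.0905]
orientation: [0.003, 0.626, 0.78, -0.002]
wrist_force: [1.5, -12.7, -8.0]
width: 0.0001
finger_force: 6.7
```

Request:
carry_out(translation=[[-6,0,0],[-6,0,-5],[0,0,-35],[0,0,-35],[0,0,-35],[0,0,-35],[0,0,-30],[0,0,0],[0,0,0]], turn=[[0,0,0],[0,0,0],[0,0,0],[0,0,0],[0,0,0],[0,0,0],[0,0,0],[0,0,0],[0,0,0]])

```text
time: 8.2
position: [0.4773, -0.3773, 0.2692]
orientation: [0.003, 0.626, 0.78, 0.0]
wrist_force: [-0.6, -0.3, -0.8]
width: 0.0
finger_force: 0.0
```

```bash
python3 meas.py; python3 look.py w2 | tail -4
```

```text
orange [220.  46.] 343 ctr [ 0.419  -0.2785  0.1043] mean [ 0.4191 -0.2785  0.1044] ztop 0.1052
orange [302.  46.] 356 ctr [ 0.4923 -0.2625  0.1045] mean [ 0.4922 -0.2626  0.1046] ztop 0.1054
bar ((473.5850524902344, -351.2807922363281), (78.5677719116211, 11.376002311706543), 12.259017944335938) 0.1065 814
sep 0.07482996363655028 cx [-0.977 -0.212] cy [ 0.212 -0.977] bar along y -0.0013067757576844252 x -0.0004099556421698729
shut bar at [ 0.4735 -0.3526]
orange [96. 36.] 56 ctr [0.3195 1.1916 0.2292] mean [0.3192 1.1913 0.2283] ztop 0.2296
orange [297. 227.] 62 ctr [ 0.4883 -0.2606  0.1033] mean [ 0.4885 -0.2613  0.1035] ztop 0.1046
orange [272. 243.] 68 ctr [ 0.4145 -0.2771  0.1033] mean [ 0.4147 -0.2777  0.1035] ztop 0.1043
bar ((468.3323669433594, -353.76593017578125), (75.08501434326172, 9.909714698791504), 12.214680671691895) 0.1052 170
sep 1.4624269737517823 cx [-0.116  0.993] cy [-0.993 -0.116] bar along y -0.05327243013386525 x -0.820771495591464
shut bar at [0.3204 0.4553]
8.3 [ 0.47547653 -0.37606185  0.26481911]
8.35 [ 0.4751 -0.3758  0.2637] [-0.71  0.12  1.72  0.    1.31 -0.93]
[[-0.217  0.976 -0.002]
 [ 0.976  0.217  0.002]
 [ 0.003 -0.002 -1.   ]]
```

View pics/w2.png

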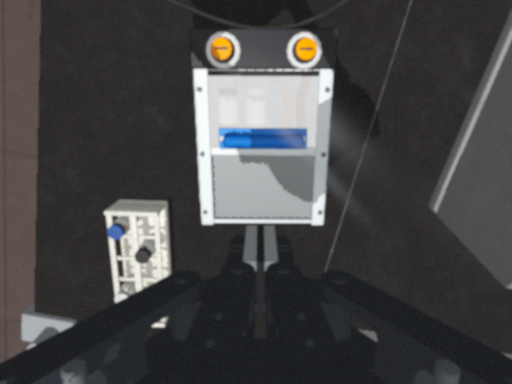

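The cover is shut: the bar is at the shut distance from the pins and the force rose at the stop. Both pins are still raised, with tops at about 0.105. Next is the left pin.

Request:
carry_out(translation=[[27,10,5],[27,10,5],[27,10,5],[27,10,5],[0,0,35],[0,0,35],[0,0,35],[0,0,20],[0,0,0],[0,0,0]], turn=[[0,0,0],[0,0,0],[0,0,0],[0,0,0],[0,0,0],[0,0,0],[0,0,0],[0,0,0],[0,0,0],[0,0,0]])

```text
time: 9.18
position: [0.4892, -0.2613, 0.1174]
orientation: [-0.003, 0.626, 0.78, -0.0]
wrist_force: [0.5, -0.4, 0.6]
width: 0.0002
finger_force: 0.0
```

```bash
python3 - <<'E'
from h import *
p,d,K,C=cam("wrist"); q,_,_,_=cam("scene")
cv2.imwrite("pics/c.png",np.hstack([cv2.resize(p,(400,300)),cv2.resize(q[190:280,225:345],(400,300),interpolation=cv2.INTER_CUBIC)]))
print(monitor.observe()["position"])
E
```

```text
[ 0.49207465 -0.26307273  0.12119769]
```

View pics/c.png

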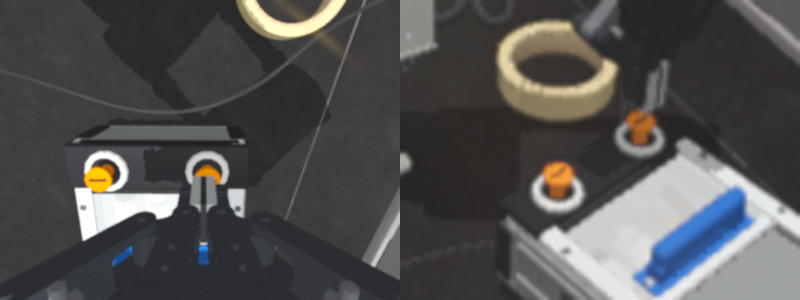

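The fingertips are just above the left pin. In the scene crop they look a little to the right of the head, about (301,223) against (297,227), so I'll compare in that camera's pixels.

```bash
python3 - <<'E'
from h import *
s=monitor.observe()["position"]; print(s)
i=eyes.camera_info("scene"); K,R,t=[np.array(i[k]) for k in("camera_matrix","R","t")]
def pr(X): c=R@X+t; c=K@c; return (c[:2]/c[2]).round(1)
print("tcp",pr(s),"pin wrist est",pr(np.array([.4923,-.2626,.105])),"scene est",pr(np.array([.4885,-.2613,.104])),"+10mm x",pr(s+[.01,0,0]),"+10 y",pr(s+[0,.01,0]),"-10z",pr(s-[0,0,.01]))
p,d,K2,C=cam("scene"); P=cloud(d,K2,C)
hs=cv2.cvtColor(p,cv2.COLOR_BGR2HSV)
m=(P[...,2]>.115)&(P[...,2]<.15)&(abs(P[...,0]-.49)<.04)&(abs(P[...,1]+.262)<.04)&(d>0)
v,u=np.nonzero(m)
for r in np.unique(v): print(r,u[v==r].min(),u[v==r].max(),P[r][m[r]].mean(0).round(4))
E
```

```text
[ 0.49207465 -0.26307273  0.12119769]
tcp [299.2 219.8] pin wrist est [298.5 225.2] scene est [296.7 225.7] +10mm x [302.9 218.4] +10 y [296.5 217.1] -10z [298.8 223.3]
209 306 306 [ 0.5046 -0.2661  0.149 ]
212 293 305 [ 0.485  -0.266   0.1483]
213 293 305 [ 0.4856 -0.2675  0.1465]
214 293 305 [ 0.4849 -0.2688  0.145 ]
215 293 305 [ 0.4848 -0.2693  0.1426]
216 292 304 [ 0.4827 -0.2689  0.1403]
217 292 304 [ 0.4833 -0.2686  0.137 ]
218 293 304 [ 0.4842 -0.2696  0.1347]
219 294 304 [ 0.4851 -0.2706  0.1322]
220 295 303 [ 0.4848 -0.2713  0.1301]
221 296 302 [ 0.4853 -0.2712  0.1269]
222 298 301 [ 0.487  -0.2711  0.1233]
223 299 299 [ 0.4838 -0.2738  0.1239]
```

Request:
carry_out(translation=[[0,-2,6],[0,0,6],[0,0,3],[0,0,3],[0,0,3],[0,0,0]], turn=[[0,0,0],[0,0,0],[0,0,0],[0,0,0],[0,0,0],[0,0,0]])

```text
time: 9.83
position: [0.4894, -0.2632, 0.0993]
orientation: [0.0, 0.626, 0.78, -0.0]
wrist_force: [-1.6, 0.8, 0.7]
width: -0.0002
finger_force: 0.5
```

Request:
carry_out(translation=[[0,0,2],[0,0,2],[0,0,2],[0,0,0]], turn=[[0,0,0],[0,0,0],[0,0,0],[0,0,0]])

```text
time: 10.17
position: [0.4894, -0.2632, 0.0935]
orientation: [0.0, 0.626, 0.78, -0.0]
wrist_force: [-1.3, 0.7, 3.7]
width: -0.0
finger_force: 1.6
```

Request:
carry_out(translation=[[0,0,1],[0,0,1],[0,0,1],[0,0,0]], turn=[[0,0,0],[0,0,0],[0,0,0],[0,0,0]])

```text
time: 10.5
position: [0.4894, -0.2632, 0.091]
orientation: [-0.0, 0.626, 0.78, -0.0]
wrist_force: [-3.0, 1.0, 7.0]
width: -0.0001
finger_force: 3.4
```

Request:
carry_out(translation=[[0,0,1],[0,0,1],[0,0,0]], turn=[[0,0,0],[0,0,0],[0,0,0]])

```text
time: 10.75
position: [0.4895, -0.2633, 0.0909]
orientation: [-0.0, 0.626, 0.78, -0.0]
wrist_force: [-6.6, 3.4, 17.4]
width: 0.0002
finger_force: 8.9
```

Bottomed at 0.091 with the force rising. Next, the right pin.

Request:
carry_out(translation=[[0,0,-15],[0,0,-20],[0,-25,0],[0,-25,0],[1,-25,0],[0,0,0],[0,0,0]], turn=[[0,0,0],[0,0,0],[0,0,0],[0,0,0],[0,0,0],[0,0,0],[0,0,0]])

```text
time: 11.33
position: [0.4152, -0.2784, 0.1229]
orientation: [-0.0, 0.627, 0.779, 0.0]
wrist_force: [-0.3, 0.6, -0.1]
width: 0.0002
finger_force: 0.0
```

```bash
python3 - <<'E'
from h import *
p,d,K,C=cam("wrist"); q,_,_,_=cam("scene")
cv2.imwrite("pics/e.png",np.hstack([cv2.resize(p,(400,300)),cv2.resize(q[190:280,225:345],(400,300),interpolation=cv2.INTER_CUBIC)]))
print(monitor.observe()["position"])
E
```

```text
[ 0.41669474 -0.27856669  0.12339295]
```

View pics/e.png

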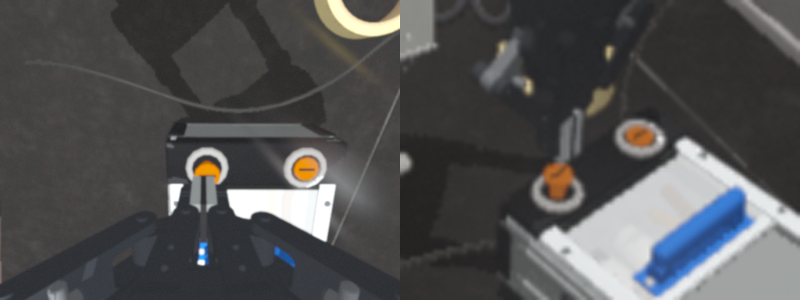

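The left pin sits flush at (305,168) in the wrist half. The fingertips are over the right pin at (207,175). Pressing it now.

Request:
carry_out(translation=[[0,-1,7],[0,0,7],[0,0,3],[0,0,3],[0,0,3],[0,0,2],[0,0,2],[0,0,2],[0,0,1],[0,0,0]], turn=[[0,0,0],[0,0,0],[0,0,0],[0,0,0],[0,0,0],[0,0,0],[0,0,0],[0,0,0],[0,0,0],[0,0,0]])

```text
time: 12.27
position: [0.4149, -0.278, 0.0931]
orientation: [-0.001, 0.626, 0.78, 0.0]
wrist_force: [-1.1, 1.9, 2.8]
width: -0.0001
finger_force: 1.6
```

Request:
carry_out(translation=[[0,0,1],[0,0,1],[0,0,1],[0,0,1],[0,0,0]], turn=[[0,0,0],[0,0,0],[0,0,0],[0,0,0],[0,0,0]])

```text
time: 12.68
position: [0.415, -0.278, 0.0909]
orientation: [-0.001, 0.626, 0.78, 0.0]
wrist_force: [-6.6, 5.4, 15.8]
width: -0.0003
finger_force: 8.0
```

Request:
carry_out(translation=[[0,0,-15],[0,0,-20],[-15,10,-35],[-15,10,-35],[-15,10,-35],[-15,0,-35],[-15,0,0],[0,0,0],[0,0,0]], turn=[[0,0,0],[0,0,0],[0,0,0],[0,0,0],[0,0,0],[0,0,0],[0,0,0],[0,0,0],[0,0,0]])

```text
time: 13.43
position: [0.4606, -0.3457, 0.2636]
orientation: [-0.0, 0.626, 0.78, 0.0]
wrist_force: [-1.0, -0.6, -1.5]
width: 0.0003
finger_force: 0.0
```

```bash
python3 meas.py|head -4; python3 look.py w3|tail -4
```

```text
orange [232.  87.] 330 ctr [ 0.4179 -0.2783  0.0913] mean [ 0.4186 -0.2782  0.0917] ztop 0.0925
orange [311.  87.] 333 ctr [ 0.4927 -0.2621  0.0909] mean [ 0.4928 -0.2621  0.0916] ztop 0.0924
bar ((473.7068786621094, -350.4761962890625), (78.68952941894531, 10.180022239685059), 12.408097267150879) 0.1065 856
sep 0.07587450709015939 cx [-0.977 -0.212] cy [ 0.212 -0.977] bar along y -0.0016526035841116504 x -0.0005240094628917204
13.5833 [ 0.4595 -0.344   0.262 ] [-0.69  0.06  1.78  0.    1.3  -0.9 ]
[[-0.216  0.976 -0.003]
 [ 0.976  0.216  0.003]
 [ 0.003 -0.002 -1.   ]]
```

View pics/w3.png

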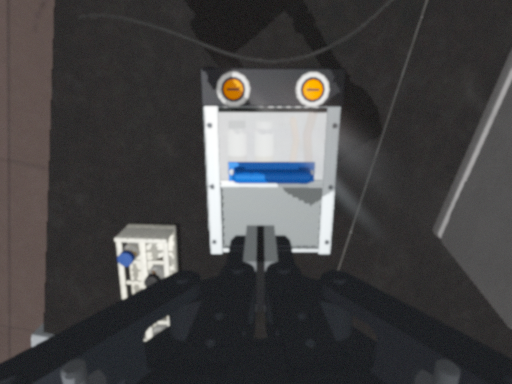

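Both pins, at (233,88) and (312,88), are flush with tops at about 0.0915. The cover is shut and the arm is clear.

```bash
python3 -c "
from workcell import order
print(order.sign_off())"
```

```text
the job is handed in; nothing more can be done
None
```

The cover is fully shut and both pins were then pushed flush. The arm is clear, it never came near the things lying round the case, and the job was handed in at about 13.6 s; no verdict came back.

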